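Take the orange fence stop off the T-slot gauge plate

ROBOT

A 6-joint arm with a two-finger parallel gripper is mounted at the origin on a cart in front of the work surface, level with it; the furniture and walls round the work are solid. World frame = base frame: x ahead of the robot, y to its left, z up, the work surface at z = 0. Lengths are in m, angles in degrees, forces in N, time in s.
With the tool pointing down it reaches from about 0.3 to 0.825 m from the base axis. Payload 5.4 kg.
Tool frame: the origin (TCP) lies at the very end of the fingers, on their centre line; the grasp point (between the pads) lies 19 mm behind it; y points along the fingers, x is the direction in which the jaws open and shut, and the axes are right-handed (so a half turn about y gives the same grasp; the last joint's range is limited). The gripper opens to 92 mm and grips with 3 to 60 N. Pads are 20 mm wide; open, the fingers measure 128 mm over their backs; the gripper's body (75 mm by 189 mm) begins 69 mm behind the grasp point.
Start: joints at [-88.986, 9.076, 91.501, -0, 79.423, -12.038], TCP at [0.13, -0.56, 0.215] pointing down, gripper open.
Joint ranges: [-166.64, 166.64], [-54.1, 131.32], [10.49, 154.53], [-73.88, 253.88], [9.74, 151.15], [-171.62, 171.62]. Speed limits (degrees/s): [147.25, 147.25, 180, 180, 180, 180].

INTERFACE

Orientations are given as a 3x3 rotation matrix whose columns are the frame's x, y, z axes.
In Python, from plant import arm gives the robot as it stands.
- The arm moves only by the tool play_rows, never from a script. Its argument "commands" is a list of rows, each a list of 7 numbers: the shift along the tool's x, y, z in m, then the turn, a rotation vector about the tool's x, y, z in rad, then the finger opening in m, from 0 to 0.0919. In form: [[tx, ty, tz, ax, ay, az, jaw], ...]. A call has 1 to 5 rows; each row shifts and turns the commanded pose from where the row before left it, along the tool's axes as they then stand; what a row does not reach is not made up. A row lasts 1/8 s, in which the tool goes at most 62.5 mm and 10.7 degrees, less where a joint would pass 70% of its speed; a pose out of reach is approached as far as the arm can. A call is refused whole if a number of a shift passes 0.0625 or a number of a turn 0.188, either way. A call with a gripper value outside its range is refused whole. The fingers move at their own pace and stop on an object; "force" is the grip in N (left out, the last holds). Time passes only in rows, so rows that do not move let the fingers close. It gives the time, the measured TCP pose, the force and the opening at its end, in the units of the state.
- arm.observe(): the state, without advancing time (a new reading comes with each control period).
- arm.grab_frame(name): name is "side" or "top"; returns the picture (384x512x3 uint8, red, green, blue); there is no depth.
- arm.camera_info(name): a dict with "fx", "fy", "cx", "cy" (pixels), "D" ([k1, k2, p1, p2, k3] as OpenCV has them; the pictures are not rectified), "T" (4x4, takes a point from camera to world coordinates). Camera axes: x right, y down, z forward; pixel columns grow to the right and rows downward; lengths in m; the calibration is good to about 2 mm. A picture is of the moment at which its call begins. camera_info takes no time and is no camera call.
- arm.job_done(): hands the job in, once; it reports no verdict.
The state is a dict: "t": time; "joints": joint angles; "qvel": joint speeds; "effort": joint torques, N m; "position": TCP position; "tool_rot": TCP orientation; "contact_force": force on the tool from outside, world axes, zero at the start; "torque": the same for the moment, N m; "grip_width": finger opening in m.
Only numpy, scipy, OpenCV 4.12 (cv2) and the standard library are available. Lean on these libraries where they do the work, as an engineer would, in place of code of your own. Each camera call takes 0.05 s, during which the arm holds its last target.

TASK

Take the orange fence stop off the gauge plate: slide it along its T-slot to the open end, lift it out there and set it down gently in the grey tray, standing upright on its foot. Leave the green stop where it is.

Things in the scene. Friction and masses are not known exactly. Their poses are not given: they have to be found in the camera images.
- gauge_plate: Fixed metal plate, 260 (x) x 146 (y) x 27 mm, origin at centre of underside. Two T-slots along its x, centred at y = +45 and -45: floor at z 6, channel 40 wide to z 19, lips above to z 27 leaving a 16 opening. Walled at the -x end (x = -122). The lips end at x = +60; from there to the open end x = +130 the channel is open upwards, side walls 19 high, no end wall.
- stop_orange: Orange stop, 0.2 kg, loose, its foot in either slot under the lips; slides freely, 3 mm play each side, 4 up. Origin: centre of foot underside, x along the slot to the open end. Foot 40 (x) x 34 x 9 mm, neck 10 wide, orange block 36 (x) x 30 (y) from z 24 to 66, dark nut on top to 73. Comes out upwards only with its origin beyond x = +80 of the plate (foot clear of the lips).
- stop_green: Green fence stop of the same shape and axes, in the other slot. It stays.
- tray: Fixed grey square open tray, outside 130 x 130 x 26 mm, walls and floor 4 thick, empty. Origin: centre of its underside; x, y along its sides.
Mind the look-alikes: they are no part of the job. There is more than one size of the stop_orange; the job needs the larger. There is more than one size of the tray; the one meant has the size given above.

How it is judged (in metres and radians):
On the way:
1. the orange stop, still down in its slot, has been slid clear of the lips at the open end (x of stop_orange in the frame of gauge_plate above 0.076 m and z of stop_orange in the frame of gauge_plate below 0.035 m and y of stop_orange in the frame of gauge_plate between -0.07 and 0.07 m), for 0.04 s.
At the end, for the whole second after the job is handed in: The orange stop stands upright (within 10 degrees) on the tray's floor, released and at rest, and the green stop is within 15 mm of where it stood (x of stop_orange in the frame of tray between -0.062 and 0.062 m and y of stop_orange in the frame of tray between -0.062 and 0.062 m and z of stop_orange in the frame of tray between -0.002 and 0.012 m and angle between stop_orange's own z axis and vertical below 0.17 rad and linear speed of stop_orange below 0.02 m/s and distance of stop_green from where it was at the start of the episode below 0.015 m); the robot touches nothing.
It fails at once if the green stop is moved by more than 15 mm (distance of stop_green from where it was at the start of the episode above 0.015 m).
It fails at once if the orange stop is dropped into the tray (faster than 0.6 m/s within 60 mm of its floor) (horizontal distance between stop_orange and tray below 0.08 m and z of stop_orange in the frame of tray below 0.06 m and linear speed of stop_orange above 0.6 m/s).
It also fails if it takes over 42 s, if anything falls off the work surface, if the arm or the gripper's body presses on something with over 40 N, if the wrist force passes 120 N, or if a joint passes its speed limit or range.

## Working session

There is one attempt and no reset: what is moved stays moved. The work goes in short steps, Python scripts to look and compute and a tool call to move; the robot and the scene stay as the last step left them, time stands still between calls to the robot, and variables do not carry over. Pictures are saved under pics/ and viewed, and the job is handed in when it is done.

Besides the shell and the picture viewer there is one more tool, called after "Emit:" as name(argument=value, ...), one argument or row to a line, values as JSON. play_rows: Moves the arm, as the interface text tells. Its arguments: {"type":"object","properties":{"commands":{"type":"array"},"force":{"type":"number"}},"required":["commands"]}

```bash
ls; mkdir -p pics
python3 - <<'E'
from plant import arm
import cv2
for n in("side","top"):
    f=arm.grab_frame(n);cv2.imwrite(f"pics/{n}0.png",f[:,:,::-1])
    print(n,arm.camera_info(n))
print(arm.observe())
E
```

```text
pics
side {'fx': 392.7483158496565, 'fy': 392.7483158496565, 'cx': 254.07207109708435, 'cy': 188.57445262832613, 'D': array([0.03990535, 0.        , 0.        , 0.        , 0.        ]), 'T': array([[ 0.95610838, -0.1884812 ,  0.22434704,  0.31921031],
       [-0.29250102, -0.56869042,  0.76878759, -0.76512101],
       [-0.01731799, -0.800666  , -0.59886062,  0.71302079],
       [ 0.        ,  0.        ,  0.        ,  1.        ]])}
top {'fx': 393.26829791033515, 'fy': 393.26829791033515, 'cx': 260.48516263797046, 'cy': 190.83269653677598, 'D': array([-0.09352739,  0.        ,  0.        ,  0.        ,  0.        ]), 'T': array([[-0.00152854, -0.99062161,  0.13662536,  0.41181636],
       [-0.99993133,  0.00310157,  0.01130134,  0.08183648],
       [-0.0116191 , -0.1365987 , -0.99055832,  1.18291727],
       [ 0.        ,  0.        ,  0.        ,  1.        ]])}
{'t': 0.1, 'joints': array([-8.89849102e+01,  9.10900792e+00,  9.15644459e+01, -6.71283240e-04,
        7.94243422e+01, -1.20364720e+01]), 'qvel': array([-0.03245335, -0.15360439, -0.16302223,  0.07874834,  0.03663227,
        0.04252072]), 'effort': array([ 2.98276818e-04, -3.86506712e+01, -3.22958100e+01,  7.04397610e-02,
        3.40585015e-02, -5.45182468e-05]), 'position': array([ 0.12982977, -0.55956525,  0.21372218]), 'tool_rot': array([[ 2.25829889e-01, -4.17535714e-05,  9.74166751e-01],
       [-9.74165318e-01,  1.70638915e-03,  2.25829630e-01],
       [-1.67173677e-03, -9.99998543e-01,  3.44678792e-04]]), 'contact_force': array([ 0.1684102 , -0.18897565, -0.1880286 ]), 'torque': array([-0.00038145,  0.00017051, -0.05248798]), 'grip_width': 0.09216481255389543}
```

View pics/side0.png

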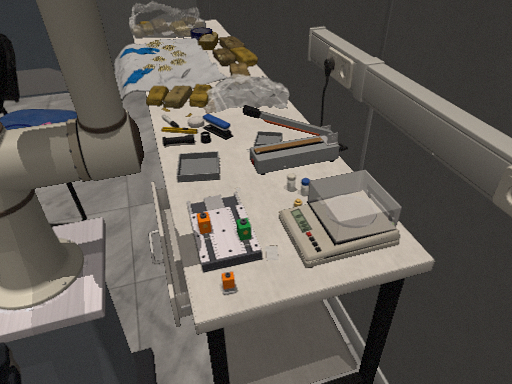

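View pics/top0.png

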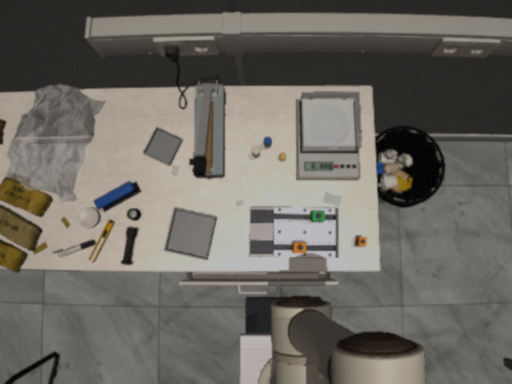

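The top picture shows the plate at about (294,232). Its open channel end looks to be on the left, x 250–273, which is world +y.
- **Orange candidates:** one in the plate's lower slot at (300,247), one loose on the table at (361,241). The first is in a slot, as described.
- **Tray candidates:** (190,233) is large, (163,146) is small.

I'll enlarge these to confirm and measure.

```bash
cat > h.py <<'E'
import numpy as np, cv2
from plant import arm
def ray(n,uv):
    c=arm.camera_info(n);K=np.array([[c['fx'],0,c['cx']],[0,c['fy'],c['cy']],[0,0,1]])
    p=cv2.undistortPoints(np.array(uv,float).reshape(-1,1,2),K,c['D']).reshape(-1,2)
    d=np.c_[p,np.ones(len(p))]@c['T'][:3,:3].T
    return c['T'][:3,3],d
def onz(n,uv,z):
    o,d=ray(n,uv);return o+d*((z-o[2])/d[:,2])[:,None]
def tri(a,ua,b,ub):
    o1,d1=ray(a,[ua]);o2,d2=ray(b,[ub]);d1=d1[0];d2=d2[0]
    s=np.linalg.lstsq(np.c_[d1,-d2],o2-o1,rcond=None)[0]
    p,q=o1+s[0]*d1,o2+s[1]*d2
    return (p+q)/2,np.linalg.norm(p-q)
E
python3 - <<'E'
import cv2,numpy as np
t=cv2.imread('pics/top0.png');s=cv2.imread('pics/side0.png')
a=cv2.resize(t[195:275,155:375],None,fx=3.6,fy=3.6,interpolation=cv2.INTER_CUBIC)
b=cv2.resize(s[140:300,165:295],None,fx=3.7,fy=3.7,interpolation=cv2.INTER_CUBIC)
cv2.imwrite('pics/ct.png',a);cv2.imwrite('pics/cs.png',b)
from h import *
for n,im in(('top',t),('side',s)):
    h=cv2.cvtColor(im,cv2.COLOR_BGR2HSV)
    for nm,lo,hi in(('or',(5,170,120),(18,255,255)),('gr',(50,120,60),(85,255,255))):
        m=cv2.inRange(h,lo,hi)
        k,_,st,ce=cv2.connectedComponentsWithStats(m)
        for i in range(1,k):
            if st[i,4]>15: print(n,nm,st[i],ce[i].round(1),onz(n,[ce[i]],.07)[0].round(4))
# tray corners
g=cv2.cvtColor(t,cv2.COLOR_BGR2GRAY)
m=(g<140).astype(np.uint8)
k,l,st,ce=cv2.connectedComponentsWithStats(m)
for px in((190,233),(163,146)):
    i=l[px[1],px[0]];print(st[i])
    c=max(cv2.findContours((l==i).astype(np.uint8),0,2)[0],key=cv2.contourArea)
    bx=cv2.boxPoints(cv2.minAreaRect(c));w=onz('top',bx,.026);print(bx.round(1).tolist(),w.round(4).tolist(),np.linalg.norm(np.diff(w,axis=0),axis=1),w.mean(0))
E
```

```text
top or [359 237   6   8  29] [360.8 240.5] [ 0.4229 -0.1882  0.07  ]
top or [294 243  12  10  76] [299.2 247. ] [ 0.4059 -0.0139  0.07  ]
top gr [312 212  13   9  81] [317.4 216.2] [ 0.4922 -0.0667  0.07  ]
side or [197 212  13  14  95] [202.9 218.9] [ 0.4025 -0.0198  0.07  ]
side or [222 272  12  16 112] [228.1 279.5] [ 0.4159 -0.2255  0.07  ]
side gr [236 218  15  22 187] [243.6 229.6] [ 0.4881 -0.0889  0.07  ]
[ 164  207   53   53 2011]
[[163.5, 250.1999969482422], [173.60000610351562, 205.89999389648438], [217.1999969482422, 215.8000030517578], [207.10000610351562, 260.1000061035156]] [[0.3962, 0.3805, 0.026], [0.5271, 0.3538, 0.026], [0.4975, 0.223, 0.026], [0.368, 0.251, 0.026]] [0.13358488 0.13408218 0.13250011] [0.44716727 0.30206609 0.026     ]
[143 127  40  39 939]
[[141.60000610351562, 152.8000030517578], [155.60000610351562, 124.80000305175781], [183.1999969482422, 138.60000610351562], [169.1999969482422, 166.60000610351562]] [[0.6896, 0.4576, 0.026], [0.7777, 0.4178, 0.026], [0.7329, 0.3304, 0.026], [0.6461, 0.3706, 0.026]] [0.09662129 0.0981682  0.09561546] [0.71159044 0.39410556 0.026     ]
```

View pics/ct.png

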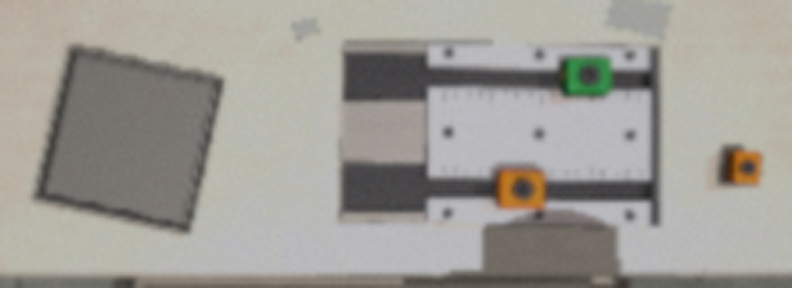

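View pics/cs.png

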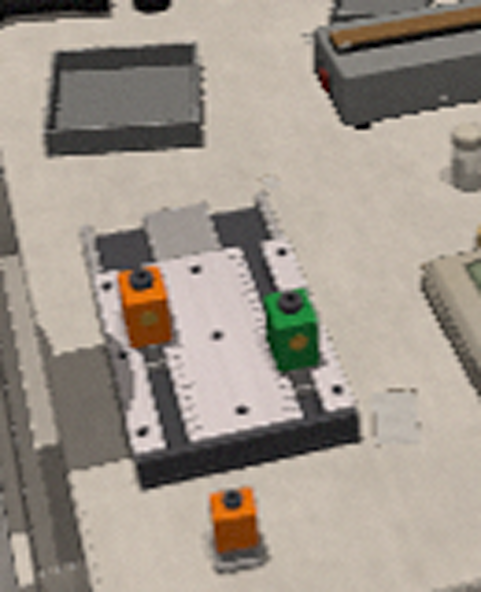

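Run:
```python
import cv2,numpy as np
from h import *
t=cv2.imread('pics/top0.png');s=cv2.imread('pics/side0.png')
cv2.imwrite('pics/c2.png',np.hstack([cv2.resize(t[200:275,240:345],None,fx=7,fy=7,interpolation=cv2.INTER_CUBIC)]))
cv2.imwrite('pics/c3.png',cv2.resize(s[185:275,180:270],None,fx=6.6,fy=6.6,interpolation=cv2.INTER_CUBIC))
print(onz('top',[[250,207],[250,256],[338,207],[338,256]],.027).round(3))
print(onz('top',[[305,262],[300,310]],.0).round(3))
```

```text
[[ 0.523  0.126  0.027]
 [ 0.38   0.126  0.027]
 [ 0.522 -0.134  0.027]
 [ 0.379 -0.13   0.027]]
[[ 0.361 -0.037  0.   ]
 [ 0.221 -0.02   0.   ]]
```

View pics/c2.png

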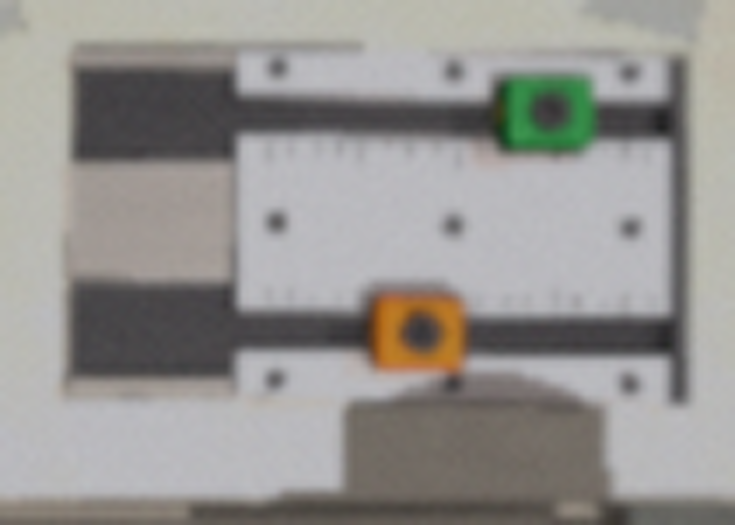

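View pics/c3.png

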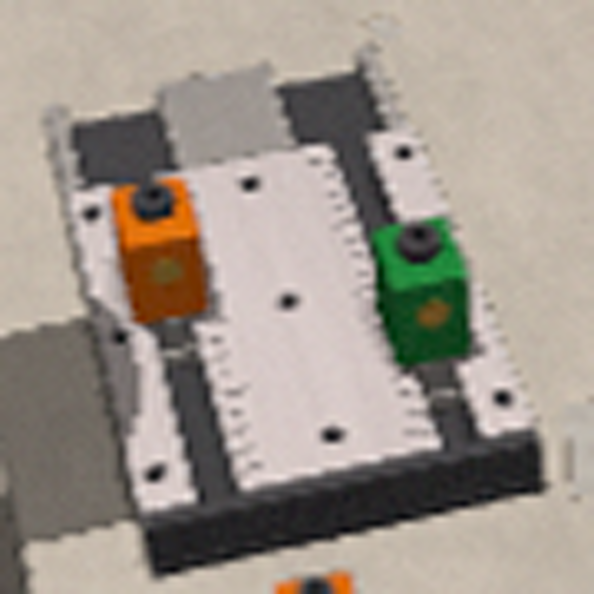

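Run:
```python
from h import *
c2=lambda x,y:[240+(x+.5)/7-.5,200+(y+.5)/7-.5]
c3=lambda x,y:[180+(x+.5)/6.6-.5,185+(y+.5)/6.6-.5]
print('nut or',tri('top',c2(421,330),'side',c3(153,192)),onz('top',[c2(421,330)],.078),onz('side',[c3(153,192)],.079))
print('nut gr',tri('top',c2(550,110),'side',c3(419,236)),onz('top',[c2(550,110)],.078))
H=onz('top',[c2(277,222),c2(453,225),c2(630,228),c2(277,68),c2(630,72),c2(277,378),c2(630,383)],.027);print(H.round(4))
print(tri('top',c2(453,225),'side',c3(288,300)))
b=onz('top',[c2(372,294),c2(466,294),c2(466,370),c2(372,370)],.072);print(b.round(4),b.mean(0))
print('ends',onz('top',[c2(72,222)],.006),onz('top',[c2(235,222)],.027),onz('top',[c2(686,230)],.027))
```

```text
nut or (array([ 0.40559666, -0.01417868,  0.08179358]), np.float64(0.002237448736883453)) [[ 0.40669111 -0.01463203  0.078     ]] [[ 0.40486123 -0.01073961  0.079     ]]
nut gr (array([ 0.49366549, -0.06736286,  0.08006465]), np.float64(0.0008551252142808668)) [[ 0.49424271 -0.06771581  0.078     ]]
[[ 0.4515  0.0406  0.027 ]
 [ 0.45   -0.033   0.027 ]
 [ 0.4484 -0.1072  0.027 ]
 [ 0.5162  0.0401  0.027 ]
 [ 0.5139 -0.1088  0.027 ]
 [ 0.3868  0.041   0.027 ]
 [ 0.3841 -0.1059  0.027 ]]
(array([ 0.44932611, -0.03262813,  0.03034536]), np.float64(0.00117542846664839))
[[ 0.4211  0.0043  0.072 ]
 [ 0.4209 -0.0334  0.072 ]
 [ 0.3907 -0.033   0.072 ]
 [ 0.3909  0.0046  0.072 ]] [ 0.40588669 -0.01435242  0.072     ]
ends [[0.45243278 0.12715537 0.006     ]] [[0.45157312 0.05814528 0.027     ]] [[ 0.44744932 -0.13078074  0.027     ]]
```

The grey patch beside the plate is the arm's shadow.
- **Orange stop:** the one in the slot measures 37 x 30 mm on its block top, so it is the larger. The loose one at (361,241) is visibly smaller.
- **Tray:** the one at (190,233) measures about 133 mm, against 97 mm for the other. It is the one meant.

First I turn the jaw to lie along the slot, then travel.

Emit:
play_rows(
  commands=[
    [0, 0, 0, 0, 0.124, 0, 0.09],
    [0, 0, 0, 0, 0.124, 0, 0.09],
    [-0.055, 0, 0.0265, 0, 0, 0, 0.09],
    [-0.055, 0, 0.0265, 0, 0, 0, 0.09],
    [-0.055, 0, 0.0265, 0, 0, 0, 0.09],
  ],
)

```text
t: 0.72
position: [0.2132, -0.3948, 0.214]
tool_rot: [[-0.021, 0.0, 1.0], [-1.0, 0.001, -0.021], [-0.001, -1.0, 0.0]]
contact_force: [1.1, 0.2, 0.6]
grip_width: 0.09
```

Emit:
play_rows(
  commands=[
    [-0.055, 0, 0.0265, 0, 0, 0, 0.09],
    [-0.055, 0, 0.0265, 0, 0, 0, 0.09],
    [-0.055, 0, 0.0265, 0, 0, 0, 0.09],
    [-0.055, 0, 0.0265, 0, 0, 0, 0.09],
    [-0.055, 0, 0.0265, 0, 0, 0, 0.09],
  ],
)

```text
t: 1.35
position: [0.3511, -0.1226, 0.2145]
tool_rot: [[-0.021, 0.001, 1.0], [-1.0, -0.0, -0.021], [0.0, -1.0, 0.001]]
contact_force: [1.2, -0.9, 0.8]
grip_width: 0.0902
```

Emit:
play_rows(
  commands=[
    [-0.055, 0, 0.0265, 0, 0, 0, 0.09],
    [-0.055, 0, 0.0265, 0, 0, 0, 0.09],
    [0, 0, 0, 0, 0, 0, 0.09],
    [0, 0, 0, 0, 0, 0, 0.09],
  ],
)

```text
t: 1.85
position: [0.4055, -0.0156, 0.2142]
tool_rot: [[-0.019, -0.001, 1.0], [-1.0, -0.0, -0.019], [0.0, -1.0, -0.001]]
contact_force: [0.7, -0.4, -0.3]
grip_width: 0.09
```

Emit:
play_rows(
  commands=[
    [-0.001, 0.04, 0, 0, 0, 0, 0.09],
    [0, 0.04, 0, 0, 0, 0, 0.09],
    [0, 0.04, 0, 0, 0, 0, 0.09],
    [0, 0.03, 0, 0, 0, 0, 0.09],
    [0, 0.022, 0, 0, 0, 0, 0.09],
  ],
)

```text
t: 2.48
position: [0.4047, -0.0163, 0.0412]
tool_rot: [[-0.024, -0.002, 1.0], [-1.0, 0.0, -0.024], [-0.0, -1.0, -0.002]]
contact_force: [-0.0, -0.5, -0.5]
grip_width: 0.0899
```

Run:
```python
from h import *
t=arm.grab_frame('top')[:,:,::-1];s=arm.grab_frame('side')[:,:,::-1]
a=cv2.resize(t[200:275,240:345],(560,400),interpolation=cv2.INTER_CUBIC);b=cv2.resize(s[175:265,165:255],(400,400),interpolation=cv2.INTER_CUBIC)
cv2.imwrite('pics/d1.png',cv2.resize(np.hstack([a[:,80:],b]),(800,364)))
o=arm.observe();print(o['position'],o['contact_force'])
```

```text
[ 0.40326305 -0.01556544  0.04041676] [-0.31382    -0.24814466 -0.0688669 ]
```

View pics/d1.png

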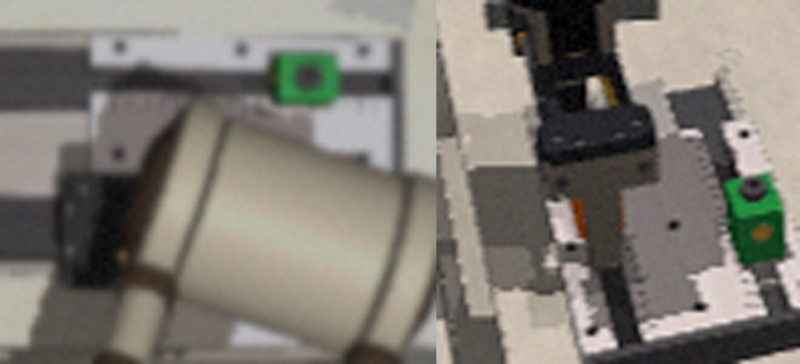

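The side crop shows the near finger centred in front of the orange block, with orange visible on both sides at (578,215) and (624,210). Green is untouched. I close on the block.

Emit:
play_rows(
  commands=[
    [0, 0, 0, 0, 0, 0, 0.03],
    [0, 0, 0, 0, 0, 0, 0.03],
    [0, 0, 0, 0, 0, 0, 0.03],
    [0, 0, 0, 0, 0, 0, 0.03],
    [0, 0, 0, 0, 0, 0, 0.03],
  ],
  force=25,
)

```text
t: 3.2
position: [0.406, -0.0146, 0.0428]
tool_rot: [[-0.02, 0.0, 1.0], [-1.0, -0.0, -0.02], [0.0, -1.0, 0.0]]
contact_force: [-0.0, 0.5, -0.4]
grip_width: 0.0423
```

Emit:
play_rows(
  commands=[
    [0, 0, 0, 0, 0, 0, 0.03],
    [0, 0, 0, 0, 0, 0, 0.03],
  ],
)

```text
t: 3.45
position: [0.4059, -0.0144, 0.0427]
tool_rot: [[-0.02, 0.0, 1.0], [-1.0, 0.0, -0.02], [-0.0, -1.0, 0.0]]
contact_force: [0.2, 0.4, 0.7]
grip_width: 0.0359
```

Gripped at 35.9 mm, which matches the 36 mm block. Now I slide along the slot.

Emit:
play_rows(
  commands=[
    [-0.005, -0.0015, 0, 0, 0, 0, 0.03],
    [-0.015, 0, 0, 0, 0, 0, 0.03],
    [-0.015, 0, 0, 0, 0, 0, 0.03],
    [-0.015, 0, 0, 0, 0, 0, 0.03],
    [0, 0, 0, 0, 0, 0, 0.03],
  ],
)

```text
t: 4.08
position: [0.4065, 0.0368, 0.0438]
tool_rot: [[-0.018, -0.001, 1.0], [-1.0, 0.0, -0.018], [-0.0, -1.0, -0.001]]
contact_force: [0.3, 0.7, -1.8]
grip_width: 0.0356
```

Emit:
play_rows(
  commands=[
    [-0.015, 0, 0, 0, 0, 0, 0.03],
    [-0.015, 0, 0, 0, 0, 0, 0.03],
    [-0.015, 0, 0, 0, 0, 0, 0.03],
    [-0.01, 0, 0, 0, 0, 0, 0.03],
    [0, 0, 0, 0, 0, 0, 0.03],
  ],
)

```text
t: 4.7
position: [0.4079, 0.0907, 0.0441]
tool_rot: [[-0.019, -0.0, 1.0], [-1.0, -0.0, -0.019], [0.0, -1.0, -0.0]]
contact_force: [-0.5, -0.5, -3.2]
grip_width: 0.0362
```

Run:
```python
from h import *
t=arm.grab_frame('top')[:,:,::-1];s=arm.grab_frame('side')[:,:,::-1]
a=cv2.resize(t[200:275,240:345],(560,400),interpolation=cv2.INTER_CUBIC);b=cv2.resize(s[175:265,165:255],(400,400),interpolation=cv2.INTER_CUBIC)
cv2.imwrite('pics/d2.png',cv2.resize(np.hstack([a[:,80:],b]),(800,364)))
o=arm.observe();print(o['position'],o['contact_force'],o['t'])
```

```text
[0.40802895 0.09012598 0.04408607] [ 0.11413514  0.30103714 -2.70353954] 4.8
```

View pics/d2.png

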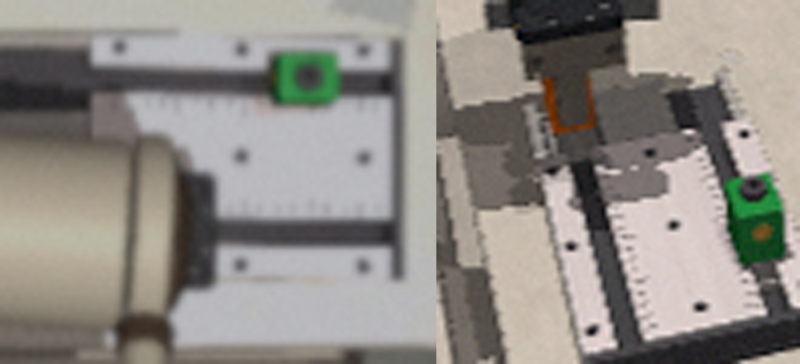

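The stop moved with the gripper: the side crop shows the orange block at (570,105), beyond the lips, and the green one unmoved. The foot's rear edge is about 12 mm past the lips. Now I lift.

Emit:
play_rows(
  commands=[
    [0, -0.006, 0, 0, 0, 0, 0.03],
    [0, -0.012, 0, 0, 0, 0, 0.03],
    [0, -0.02, 0, 0, 0, 0, 0.03],
    [0, -0.03, 0, 0, 0, 0, 0.03],
    [0, 0, 0, 0, 0, 0, 0.03],
  ],
)

```text
t: 5.42
position: [0.4106, 0.09, 0.115]
tool_rot: [[-0.02, 0.007, 1.0], [-1.0, -0.001, -0.02], [0.0, -1.0, 0.007]]
contact_force: [0.5, -0.7, -2.8]
grip_width: 0.0357
```

Emit:
play_rows(
  commands=[
    [-0.03, 0, 0.0055, 0, 0, 0, 0.03],
    [-0.04, 0, 0.0055, 0, 0, 0, 0.03],
    [-0.04, 0, 0.0055, 0, 0, 0, 0.03],
    [-0.04, 0, 0.0055, 0, 0, 0, 0.03],
    [-0.04, 0, 0.0055, 0, 0, 0, 0.03],
  ],
)

```text
t: 6.05
position: [0.4388, 0.2808, 0.1108]
tool_rot: [[-0.02, -0.001, 1.0], [-1.0, -0.001, -0.02], [0.001, -1.0, -0.001]]
contact_force: [1.0, -0.5, -1.6]
grip_width: 0.0357
```

Emit:
play_rows(
  commands=[
    [-0.022, 0, 0.0055, 0, 0, 0, 0.03],
    [0, 0, 0, 0, 0, 0, 0.03],
    [0, 0, 0, 0, 0, 0, 0.03],
  ],
)

```text
t: 6.42
position: [0.4447, 0.3007, 0.1112]
tool_rot: [[-0.02, -0.002, 1.0], [-1.0, -0.001, -0.02], [0.001, -1.0, -0.002]]
contact_force: [0.6, -0.5, -2.1]
grip_width: 0.0357
```

Run:
```python
from h import *
t=arm.grab_frame('top')[:,:,::-1];s=arm.grab_frame('side')[:,:,::-1]
a=cv2.resize(t[195:275,155:260],(525,400),interpolation=cv2.INTER_CUBIC);b=cv2.resize(s[100:200,150:250],(400,400),interpolation=cv2.INTER_CUBIC)
cv2.imwrite('pics/d3.png',cv2.resize(np.hstack([a,b]),(800,346)))
o=arm.observe();print(o['position'],o['contact_force'],o['t'])
```

```text
[0.4449457  0.30061346 0.11163405] [-0.666156   -0.39300221 -2.17467427] 6.525
```

View pics/d3.png

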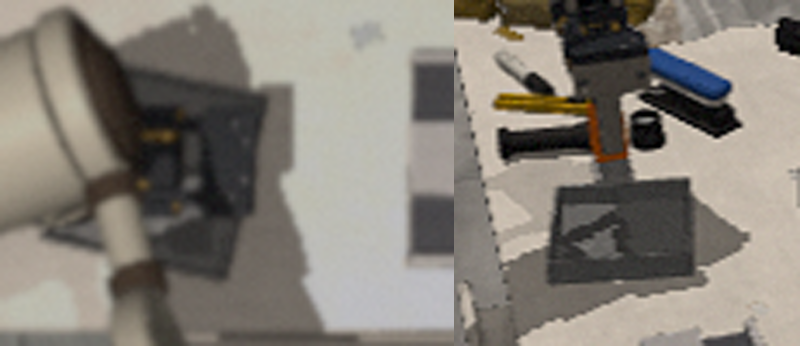

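The stop hangs upright in the gripper, with its block at (608,130) in the side half. The TCP is at the tray centre. Contact is expected at TCP z of about 0.041, so I lower in stages.

Emit:
play_rows(
  commands=[
    [0, 0.02, 0.001, 0, 0, 0, 0.03],
    [0, 0.02, 0.001, 0, 0, 0, 0.03],
    [0, 0.015, 0, 0, 0, 0, 0.03],
    [0, 0.008, 0, 0, 0, 0, 0.03],
    [0, 0, 0, 0, 0, 0, 0.03],
  ],
)

```text
t: 7.15
position: [0.4471, 0.3014, 0.0487]
tool_rot: [[-0.02, -0.001, 1.0], [-1.0, -0.0, -0.02], [0.0, -1.0, -0.001]]
contact_force: [-0.6, 0.7, -2.6]
grip_width: 0.0359
```

Emit:
play_rows(
  commands=[
    [0, 0.002, 0, 0, 0, 0, 0.03],
    [0, 0.002, 0, 0, 0, 0, 0.03],
    [0, 0, 0, 0, 0, 0, 0.03],
  ],
)

```text
t: 7.52
position: [0.4474, 0.3017, 0.0452]
tool_rot: [[-0.02, 0.0, 1.0], [-1.0, 0.0, -0.02], [-0.0, -1.0, 0.0]]
contact_force: [-0.5, -0.4, -2.8]
grip_width: 0.036
```

Emit:
play_rows(
  commands=[
    [0, 0.0015, 0, 0, 0, 0, 0.03],
    [0, 0.001, 0, 0, 0, 0, 0.03],
    [0, 0.001, 0, 0, 0, 0, 0.03],
    [0, 0, 0, 0, 0, 0, 0.03],
  ],
)

```text
t: 8.02
position: [0.4472, 0.3016, 0.0415]
tool_rot: [[-0.02, -0.0, 1.0], [-1.0, -0.0, -0.02], [0.0, -1.0, -0.0]]
contact_force: [-0.4, 0.3, -3.1]
grip_width: 0.036
```

Emit:
play_rows(
  commands=[
    [0, 0.001, 0, 0, 0, 0, 0.03],
    [0, 0.0005, 0, 0, 0, 0, 0.03],
    [0, 0, 0, 0, 0, 0, 0.03],
  ],
)

```text
t: 8.4
position: [0.4475, 0.3017, 0.0407]
tool_rot: [[-0.02, 0.0, 1.0], [-1.0, 0.0, -0.02], [-0.0, -1.0, 0.0]]
contact_force: [-2.5, -1.1, 4.2]
grip_width: 0.0363
```

The force has gone from -3 to +4 N at TCP z 0.0407, so the foot is on the floor. I release, then back off.

Emit:
play_rows(
  commands=[
    [0, 0, 0, 0, 0, 0, 0.05],
    [0, 0, 0, 0, 0, 0, 0.07],
    [0, 0, 0, 0, 0, 0, 0.08],
    [0, 0, 0, 0, 0, 0, 0.08],
    [0, 0, 0, 0, 0, 0, 0.08],
  ],
)

```text
t: 9.02
position: [0.4473, 0.3016, 0.0401]
tool_rot: [[-0.02, -0.0, 1.0], [-1.0, 0.0, -0.02], [-0.0, -1.0, -0.0]]
contact_force: [0.2, 0.2, -0.2]
grip_width: 0.0799
```

Emit:
play_rows(
  commands=[
    [0, -0.01, 0, 0, 0, 0, 0.08],
    [0, -0.03, 0, 0, 0, 0, 0.08],
    [0, -0.05, 0, 0, 0, 0, 0.08],
    [0, -0.05, 0, 0, 0, 0, 0.08],
    [0, -0.02, 0, 0, 0, 0, 0.08],
  ],
)

```text
t: 9.65
position: [0.449, 0.3024, 0.2048]
tool_rot: [[-0.02, 0.006, 1.0], [-1.0, 0.002, -0.02], [-0.003, -1.0, 0.006]]
contact_force: [0.4, 0.0, -0.3]
grip_width: 0.0802
```

Emit:
play_rows(
  commands=[
    [0.05, 0, 0, 0, 0, 0, 0.08],
    [0.05, 0, 0, 0, 0, 0, 0.08],
    [0.05, 0, 0, 0, 0, 0, 0.08],
    [0.05, 0, 0, 0, 0, 0, 0.08],
    [0.05, 0, 0, 0, 0, 0, 0.08],
  ],
)

```text
t: 10.28
position: [0.4422, 0.0502, 0.201]
tool_rot: [[-0.02, 0.002, 1.0], [-1.0, -0.0, -0.02], [0.0, -1.0, 0.002]]
contact_force: [0.2, 0.1, 0.2]
grip_width: 0.0798
```

Emit:
play_rows(
  commands=[
    [0.05, 0, 0, 0, 0, 0, 0.08],
    [0.05, 0, 0, 0, 0, 0, 0.08],
    [0.05, 0, 0, 0, 0, 0, 0.08],
    [0, 0, 0, 0, 0, 0, 0.08],
    [0, 0, 0, 0, 0, 0, 0.08],
  ],
)

```text
t: 10.9
position: [0.4392, -0.0979, 0.2005]
tool_rot: [[-0.02, 0.0, 1.0], [-1.0, 0.0, -0.02], [-0.0, -1.0, 0.0]]
contact_force: [-0.6, 0.4, -0.5]
grip_width: 0.0801
```

Run:
```python
from h import *
t=arm.grab_frame('top')[:,:,::-1];s=arm.grab_frame('side')[:,:,::-1]
a=cv2.resize(t[195:275,155:260],(525,400),interpolation=cv2.INTER_CUBIC);b=cv2.resize(s[140:240,165:265],(400,400),interpolation=cv2.INTER_CUBIC)
cv2.imwrite('pics/d4.png',cv2.resize(np.hstack([a,b]),(800,346)))
for n,im in(('top',t),('side',s)):
    h=cv2.cvtColor(im.copy(),cv2.COLOR_BGR2HSV)
    for nm,lo,hi in(('or',(5,170,120),(18,255,255)),('gr',(50,120,60),(85,255,255))):
        k,_,st,ce=cv2.connectedComponentsWithStats(cv2.inRange(h,lo,hi))
        for i in range(1,k):
            if st[i,4]>15: print(n,nm,st[i],ce[i].round(1),onz(n,[ce[i]],.07)[0].round(4))
o=arm.observe();print(o['position'],o['contact_force'],o['t'])
```

```text
top or [183 228  12  10  88] [188.9 232.6] [0.4465 0.2976 0.07  ]
top gr [312 212  13   6  35] [317.9 213.8] [ 0.4991 -0.0682  0.07  ]
side or [192 149  11  17 112] [197.2 157.1] [0.4413 0.2697 0.07  ]
side or [222 272  12  17 142] [228.  280.5] [ 0.415  -0.2282  0.07  ]
side gr [237 218  14  22 176] [243.9 229.9] [ 0.4887 -0.0901  0.07  ]
[ 0.43927413 -0.09717668  0.20026843] [-0.74331419  0.46792916  0.64492699] 11.0
```

View pics/d4.png

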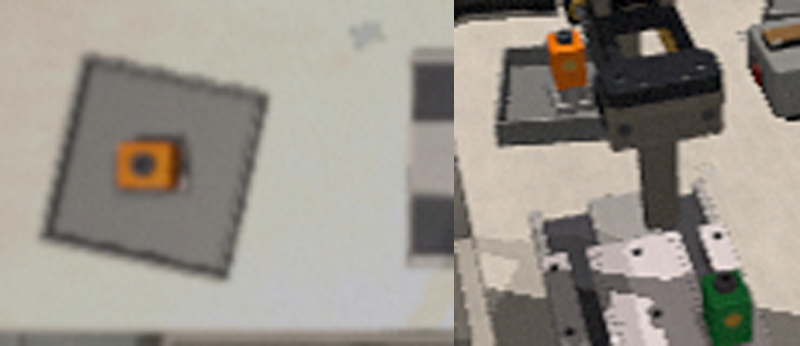

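The orange stop stands upright at the middle of the tray, at (146,166) in the top half and (567,60) in the side half. The green stop's side centroid is (243.9,229.9), against (243.6,229.6) at the start. The gripper is clear of everything, so I hand in.

```bash
python3 -c "
from plant import arm
print(arm.job_done())"
```

```text
the job is handed in; nothing more can be done
None
```

The larger orange stop is in the 130 mm grey tray, standing upright on its foot near the middle, and the job was handed in at about 11 s of the 42 s. I slid it along its slot past the lips, to about x = +0.09 of the plate, then lifted it out and lowered it until the foot touched the floor (wrist force went from about -3 to +4 N). I then released it and moved the arm clear.

- **Orange stop:** the last pictures show it upright and free of the gripper. The top view puts it about 5 mm from the tray centre.
- **Green stop:** the side view put it within 0.5 pixel of where it started. In the final top view the arm partly covered it, so its centroid there was 2–3 pixels off, and I relied on the side view.
- **Small disagreement:** at the start the two cameras differed by about 2 mm on the orange nut's position, within the stated calibration. The grip closed at 35.9 mm, matching the 36 mm block.

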